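# Find the loose pressure gauges and put them in the repair tray

### The arm

A 7-joint arm with a two-finger parallel gripper is mounted at the origin on the work surface. World frame = base frame: x ahead of the robot, y to its left, z up, the work surface at z = 0. Lengths are in m, angles in rad, forces in N, time in s.
With the tool pointing down it reaches from about 0.4 to 0.875 m from the base axis. Payload 6.5 kg.
Tool frame: the origin (TCP) lies on the mounting face of the last link; the fingertips stand 166 mm ahead of it and the grasp point (between the pads) lies 147 mm ahead of it; z points along the fingers, x is the direction in which the jaws open and shut, and the axes are right-handed (so a half turn about z gives the same grasp; the last joint's range is limited). The gripper opens to 88 mm and grips with 3 to 60 N. Pads are 18 mm wide; open, the fingers measure 123 mm over their backs; the gripper's body (75 mm by 187 mm) begins 45 mm behind the grasp point.
Start: joints at [-1.361, 0.536, -0.004, 1.538, 0.003, 1.067, -0.071], TCP at [0.177, 0.625, 0.405] pointing down, gripper open.
Joint ranges: [-2.7, 2.7], [-0.37, 2.16], [-1.27, 1.26], [0.24, 2.4], [-1.31, 4.45], [0.19, 1.91], [-2.76, 2.76]. Speed limits (rad/s): [2.39, 2.39, 3.14, 3.14, 3.14, 3.14, 3.14].

### API

Orientations are given as a 3x3 rotation matrix whose columns are the frame's x, y, z axes.
In Python, from rig import * gives the robot as it stands.
- The arm moves only by the tool step_arm, never from a script. Its argument "moves" is a list of rows, each a list of 4 numbers: the shift along the tool's x, y, z in m, then the turn about the tool's z in rad. In form: [[dx, dy, dz, spin], ...]. A call has exactly 8 rows; each row is the pose to reach, as a shift and turn from the pose commanded when the call began, along the tool's axes at that moment; what a row does not reach only later rows make up. A row lasts 1/8 s, in which the tool goes at most 62.5 mm and 10.7 degrees, less where a joint would pass 70% of its speed; a pose out of reach is approached as far as the arm can. A call with a gripper value outside its range is refused whole. "fingers" is the gripper command: -1 is fully open, 1 is shut, values between are in proportion, set as the call begins (left out, the last holds). The fingers move at their own pace and stop on an object; "squeeze" is the grip in N (left out, the last holds). Time passes only in rows, so rows that repeat a pose let the fingers close, or fill a call up. It gives the time, the measured TCP pose, the force and the opening at its end, in the units of the state.
- observe(): the state, without advancing time (a new reading comes with each control period).
- grab_frame(name): name is "scene" or "top"; returns the picture (420x560x3 uint8, blue, green, red); there is no depth.
- calibration(name): a dict with "K" (3x3 intrinsics, pixels), "eye" and "rotation" of the camera in the world. Camera axes: x right, y down, z forward; pixel columns grow to the right and rows downward; lengths in m; the calibration is good to about 2 mm. A picture is of the moment at which its call begins. calibration takes no time and is no camera call.
- close_job(): hands the job in, once; it reports no verdict.
The state is a dict: "time_s": time; "joint_positions": joint angles; "joint_velocities": joint speeds; "effort": joint torques, N m; "tcp_pos": TCP position; "orientation": TCP orientation; "force": force on the tool from outside, world axes, zero at the start; "ft_torque": the same for the moment, N m; "width": finger opening in m.
Only numpy, scipy, OpenCV 4.12 (cv2) and the standard library are available. Lean on these libraries where they do the work, as an engineer would, in place of code of your own. Each camera call takes 0.05 s, during which the arm holds its last target. There are 200 camera calls.

### The job

Feel each of the three pressure gauges for play: working along the row from the robot's left to its right, rock each gauge on its stem sideways, in the plane of its dial, first towards the robot's left and then towards its right, its foot staying in its ring. Then move every stand whose gauge is loose to the repair tray, one to a bay, set down upright (not dropped or tipped over) with its dial facing the tray's handle side, and leave the sound ones in their rings and everything else on the bench where it is.

Things in the scene. Friction and masses are not known exactly. Their poses are not given: they have to be found in the camera images.
- unit_a: One of three look-alike gauge stands (loose, 0.6 to 0.85 kg): round dark steel foot 76 mm diameter, 18 mm thick, brass stem up to 40 mm, a pressure gauge on top. Origin: centre of the foot's underside; z up. The white dial faces the stand's +x, and a brass screw head on the foot lies below it. Stands are turned at most 0.8 rad from the row's square. Which stand is in which ring changes.
- gauge_a (a point): Centre of the gauge case of unit_a: black round case 48 mm diameter, 24 mm thick from dial to back (along x), flat front and back, 74 mm above the foot's underside (top 98 mm up). Carry the whole stand by pinching dial and back here. To try it, nudge its round side 3.5 to 4.5 mm from upright, e.g. straddling it with open fingers (a firm pinch stops it from leaning).
- case_a (a joint): Lean of that case on its stem (rad), pivot 40 mm above the foot's underside: 0 upright, positive towards the stand's +y (robot's left), negative to -y (right). Sound: stiff, gives 0.015 rad for 2 N at the case centre and springs back; above 3 to 4 N the foot rocks. Loose: flops to stops at 0.16 rad (5 mm at the case centre) with under 1 N and stays where it is left.
- front_a (a point): Point on the rim of unit_a's foot straight below the dial, 38 mm from the foot's centre towards the dial (stand's +x), 9 mm up.
- unit_b: One of three look-alike gauge stands (loose, 0.6 to 0.85 kg): round dark steel foot 76 mm diameter, 18 mm thick, brass stem up to 40 mm, a pressure gauge on top. Origin: centre of the foot's underside; z up. The white dial faces the stand's +x, and a brass screw head on the foot lies below it. Stands are turned at most 0.8 rad from the row's square. Which stand is in which ring changes.
- gauge_b (a point): Centre of the gauge case of unit_b: black round case 48 mm diameter, 24 mm thick from dial to back (along x), flat front and back, 74 mm above the foot's underside (top 98 mm up). Carry the whole stand by pinching dial and back here. To try it, nudge its round side 3.5 to 4.5 mm from upright, e.g. straddling it with open fingers (a firm pinch stops it from leaning).
- case_b (a joint): Lean of that case on its stem (rad), pivot 40 mm above the foot's underside: 0 upright, positive towards the stand's +y (robot's left), negative to -y (right). Sound: stiff, gives 0.015 rad for 2 N at the case centre and springs back; above 3 to 4 N the foot rocks. Loose: flops to stops at 0.16 rad (5 mm at the case centre) with under 1 N and stays where it is left.
- front_b (a point): Point on the rim of unit_b's foot straight below the dial, 38 mm from the foot's centre towards the dial (stand's +x), 9 mm up.
- unit_c: One of three look-alike gauge stands (loose, 0.6 to 0.85 kg): round dark steel foot 76 mm diameter, 18 mm thick, brass stem up to 40 mm, a pressure gauge on top. Origin: centre of the foot's underside; z up. The white dial faces the stand's +x, and a brass screw head on the foot lies below it. Stands are turned at most 0.8 rad from the row's square. Which stand is in which ring changes.
- gauge_c (a point): Centre of the gauge case of unit_c: black round case 48 mm diameter, 24 mm thick from dial to back (along x), flat front and back, 74 mm above the foot's underside (top 98 mm up). Carry the whole stand by pinching dial and back here. To try it, nudge its round side 3.5 to 4.5 mm from upright, e.g. straddling it with open fingers (a firm pinch stops it from leaning).
- case_c (a joint): Lean of that case on its stem (rad), pivot 40 mm above the foot's underside: 0 upright, positive towards the stand's +y (robot's left), negative to -y (right). Sound: stiff, gives 0.015 rad for 2 N at the case centre and springs back; above 3 to 4 N the foot rocks. Loose: flops to stops at 0.16 rad (5 mm at the case centre) with under 1 N and stays where it is left.
- front_c (a point): Point on the rim of unit_c's foot straight below the dial, 38 mm from the foot's centre towards the dial (stand's +x), 9 mm up.
- board: Fixed slotted aluminium plate, 160 x 350 x 20 mm thick, on the table to the robot's right. Origin on the table under the middle ring; y along the row of rings (+y is the robot's left), x away from the robot.
- place_left (a point): Centre, on the plate's top 20 mm above the table, of the left black locating ring as the robot sees it (80 mm inside diameter, wall 5 mm, 6 mm high; rings are 115 mm apart). One gauge stand stands in each.
- place_middle (a point): Centre, on the plate's top 20 mm above the table, of the middle black locating ring as the robot sees it (80 mm inside diameter, wall 5 mm, 6 mm high; rings are 115 mm apart). One gauge stand stands in each.
- place_right (a point): Centre, on the plate's top 20 mm above the table, of the right black locating ring as the robot sees it (80 mm inside diameter, wall 5 mm, 6 mm high; rings are 115 mm apart). One gauge stand stands in each.
- tray: Fixed grey repair tray to the robot's left, 104 x 201 x 24 mm high, walls 4 mm, floor 4 mm, a partition across making two bays side by side along y. Origin: centre of its underside. The long side towards its +x, away from the robot, carries a steel bar handle that reaches 35 mm out.
- bay0 (a point): Centre of the floor of the tray's +y bay (96 x 94 mm inside), 4 mm above the table, walls rise 20 mm above it.
- bay1 (a point): Centre of the floor of the tray's -y bay (96 x 94 mm inside), 4 mm above the table, walls rise 20 mm above it.
- plug: Bystander, loose, to be left alone: brass blanking plug standing head down on the aluminium plate behind the rings, 22 mm diameter, 25 mm high. Origin at its underside.
- tee: Bystander, loose, to be left alone: white plastic tee fitting lying on the aluminium plate behind the rings, 50 mm long, 18 mm high. Origin at its underside.
- wrench: Bystander, loose, to be left alone: steel open-end wrench, 170 mm long, lying on the table beyond the tray. Origin at its underside.
- airvalve: Bystander, loose, to be left alone: small aluminium valve block on a black foot, 50 x 36 x 48 mm, standing on the table nearer the robot than the plate and tray. Origin at its underside.
- driver: Bystander, loose, to be left alone: screwdriver, 180 mm long, lying on the table nearer the robot than the plate. Origin at its underside.
Things that resemble listed ones, but are neither listed nor needed, are in the scene too. What is shaped like the unit_a but brown or green is not meant. What is shaped like the unit_c but orange is not meant.

How it is judged:
By the outcome, as a careful person would: the job done as asked, in the order asked, and still so for the second after the job is handed in, with the robot touching nothing.
It also fails if it takes over 72 s, if anything falls off the work surface, if the arm or the gripper's body presses on something with over 40 N, if the wrist force passes 120 N, or if a joint passes its speed limit or range.

## Working session

There is one attempt and no reset: what is moved stays moved. The work goes in short steps, Python scripts to look and compute and a tool call to move; the robot and the scene stay as the last step left them, time stands still between calls to the robot, and variables do not carry over. Pictures are saved under pics/ and viewed, about 8 in all and at most 12, crops included, and the job is handed in when it is done.

Besides the shell and the picture viewer there is one more tool, called after "Emit:" by a JSON object that holds its "name" and its "arguments". step_arm: Moves the arm, as the interface text tells. Its arguments: {"type":"object","properties":{"moves":{"type":"array"},"fingers":{"type":"number"},"squeeze":{"type":"number"}},"required":["moves"]}

```bash
mkdir -p pics; ls; python3 - <<'E'
from rig import *
import cv2
s=observe();print({k:s[k] for k in('time_s','tcp_pos','orientation','force','width')})
for n in("scene","top"):
    c=calibration(n);print(n,c)
    cv2.imwrite(f"pics/{n}0.png",grab_frame(n))
E
```

```text
pics
{'time_s': 0.0, 'tcp_pos': array([0.17691129, 0.6251269 , 0.40387079]), 'orientation': array([[ 2.72201223e-01,  9.62240292e-01, -3.37805417e-04],
       [ 9.62238909e-01, -2.72201406e-01, -1.63569039e-03],
       [-1.66587830e-03,  1.20187408e-04, -9.99998605e-01]]), 'force': array([ 0.4868096 ,  0.7832638 , -0.49729048]), 'width': 0.0879217090080044}
scene {'K': array([[496.76543477,   0.        , 290.69070622],
       [  0.        , 496.76543477, 208.99172925],
       [  0.        ,   0.        ,   1.        ]]), 'eye': array([ 1.00615705, -0.65538041,  0.72489946]), 'rotation': array([[ 0.81319882,  0.34159742, -0.47118879],
       [ 0.58149862, -0.51003457,  0.63381708],
       [-0.02381229, -0.78941493, -0.61339795]])}
top {'K': array([[441.68099974,   0.        , 282.24399303],
       [  0.        , 441.68099974, 207.15121977],
       [  0.        ,   0.        ,   1.        ]]), 'eye': array([0.36384122, 0.02200362, 0.96314306]), 'rotation': array([[-0.00732128, -0.98320945,  0.18233372],
       [-0.99995407,  0.00607044, -0.00741732],
       [ 0.00618593, -0.18237964, -0.98320873]])}
```

View pics/scene0.png

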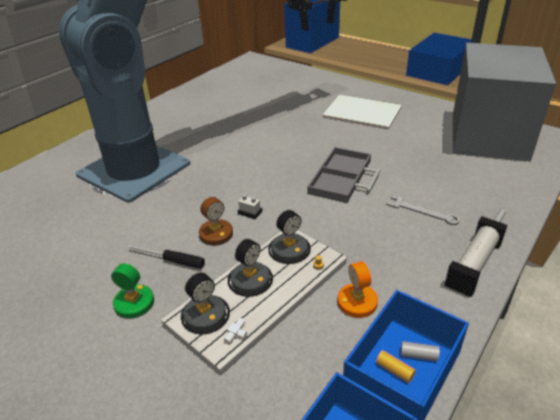

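View pics/top0.png

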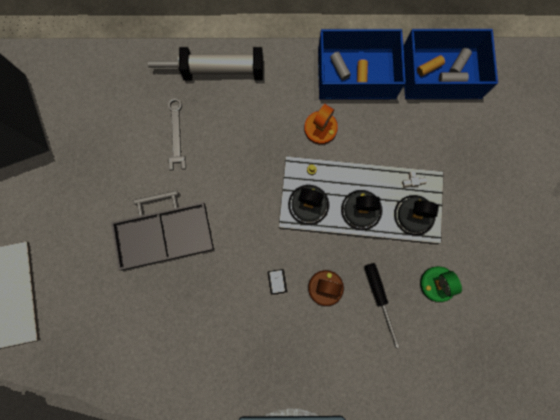

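Top view: three dark stands in rings at (309,203), (362,209), (417,214). The look-alikes are orange (321,125), brown (326,288) and green (440,284), all coloured and off the plate, so they aren't meant. The tray is at (164,237) with its handle up (+x). I'll rectify and enlarge the plate to confirm.

```bash
cat > h.py <<'E'
from rig import *
import cv2, numpy as np
def cam(n):
    c=calibration(n);return c["K"],np.array(c["eye"]),c["rotation"]
def unproj(n,px,z):
    K,e,R=cam(n);d=R@np.linalg.solve(K,[px[0],px[1],1.]);return e+d*(z-e[2])/d[2]
def proj(n,p):
    K,e,R=cam(n);q=K@(R.T@(np.asarray(p)-e));return q[:2]/q[2]
def rect(n,im,x0,x1,y0,y1,z,s=2000):
    # output: up=+x, left=+y ; col=(y1-y)*s,row=(x1-x)*s
    w,h=int((y1-y0)*s),int((x1-x0)*s)
    src=np.float32([proj(n,(x,y,z)) for x,y in((x1,y1),(x1,y0),(x0,y0),(x0,y1))])
    M=cv2.getPerspectiveTransform(src,np.float32([[0,0],[w,0],[w,h],[0,h]]))
    return cv2.warpPerspective(im,M,(w,h),flags=cv2.INTER_CUBIC)
E
python3 - <<'E'
from h import *
for nm,p,z in(("L",(309,203),.038),("M",(362,209),.038),("R",(417,214),.038),("b1",(284,157),.02),("b2",(443,172),.02),("b3",(441,242),.02),("b4",(279,228),.02),
 ("t1",(113,219),.024),("t2",(206,205),.024),("t3",(214,256),.024),("t4",(120,269),.024),("valve",(278,281),.048)):
    print(nm,unproj("top",p,z).round(4))
t=cv2.imread("pics/top0.png");s=cv2.imread("pics/scene0.png")
c=unproj("top",(362,209),.038);x,y=c[:2]
a=rect("top",t,x-.075,x+.075,y-.2,y+.2,.038);b=rect("scene",s,x-.075,x+.075,y-.2,y+.2,.038)
print(x-.075,x+.075,y-.2,y+.2)
cv2.imwrite("pics/c1.png",np.vstack([a,b]))
E
```

```text
L [ 0.5441 -0.0422  0.038 ]
M [ 0.5304 -0.1549  0.038 ]
R [ 0.5188 -0.2717  0.038 ]
b1 [0.6519 0.0102 0.02  ]
b2 [ 0.6155 -0.3409  0.02  ]
b3 [ 0.4606 -0.3251  0.02  ]
b4 [0.4931 0.0222 0.02  ]
t1 [0.5144 0.3784 0.024 ]
t2 [0.5438 0.1797 0.024 ]
t3 [0.4337 0.1602 0.024 ]
t4 [0.4078 0.3571 0.024 ]
valve [0.3801 0.0249 0.048 ]
0.4553502738622767 0.6053502738622767 -0.3549171439666985 0.04508285603330153
```

View pics/c1.png

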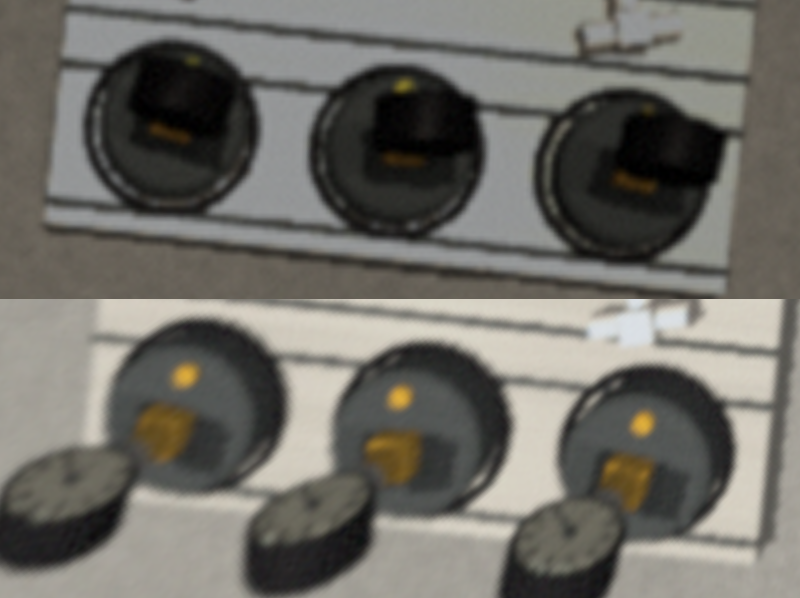

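The crop confirms three dark stands in rings with white dials facing +x. Rectified ring centres are L(172,127), M(398,152), R(623,174), and the screws show near (186,76), (400,97) and (642,123) in the scene half. Next I'll fit the case silhouettes and the tray.

```bash
cat >> h.py <<'E'
from scipy.optimize import minimize
def casepts(x,y,yaw,zc,lean=0,t=.024,r=.024):
    a=np.linspace(0,2*np.pi,40);X=np.r_[np.full(40,t/2),np.full(40,-t/2)]
    Y=np.r_[r*np.cos(a),r*np.cos(a)];Z=np.r_[r*np.sin(a),r*np.sin(a)]
    return np.c_[x+X*np.cos(yaw)-Y*np.sin(yaw),y+X*np.sin(yaw)+Y*np.cos(yaw),zc+Z]
def fitcase(im,x,y,yaw,zc,n="top",S=6,wpx=3):
    g=cv2.cvtColor(im,cv2.COLOR_BGR2GRAY).astype(np.float32);g=np.minimum(g,80)
    u,v=proj(n,(x,y,zc)).astype(int);o=np.array([u-35,v-35]);g=cv2.resize(g[o[1]:o[1]+70,o[0]:o[0]+70],None,fx=S,fy=S,interpolation=cv2.INTER_LINEAR)
    K,e,R=cam(n);ker=np.ones((wpx*S*2//2+1,)*2,np.uint8)
    def f(p):
        q=(casepts(p[0],p[1],p[2],zc)-e)@R@K.T;q=(q[:,:2]/q[:,2:]-o+.5)*S-.5
        m=np.zeros(g.shape,np.uint8);cv2.fillConvexPoly(m,cv2.convexHull((q*16).astype(np.int32)),1,shift=4)
        d=cv2.dilate(m,ker)-m
        return cv2.mean(g,m)[0]-cv2.mean(g,d)[0]
    best=min((minimize(f,[x,y,w],method="Nelder-Mead",options=dict(initial_simplex=[[x-.004,y-.004,w],[x+.004,y-.004,w],[x,y+.005,w],[x,y,w+.25]],xatol=1e-4,fatol=1e-3)) for w in(yaw-.2,yaw,yaw+.2)),key=lambda r:r.fun)
    return best.x,best.fun
E
python3 - <<'E'
from h import *
t=cv2.imread("pics/top0.png")
for c in((.5443,-.0417,-.3),(.5315,-.1562,-.03),(.5203,-.2701,-.3)):
    p,f=fitcase(t,*c,.094);print(p.round(4),round(f,1))
K,e,R=cam("top")
g=cv2.cvtColor(t,cv2.COLOR_BGR2GRAY);r=rect("top",t,.37,.6,.12,.42,.024);gg=cv2.cvtColor(r,cv2.COLOR_BGR2GRAY)
print([gg[i,j] for i,j in((240,300),(50,50),(200,200))])
m=cv2.morphologyEx((gg<75).astype(np.uint8),cv2.MORPH_OPEN,np.ones((31,31)))
n,l,st,ce=cv2.connectedComponentsWithStats(m)
for i in range(1,n):
    b=cv2.minAreaRect(np.argwhere(l==i)[:,::-1].astype(np.float32));print(b,"world",.6-b[0][1]/2000,.42-b[0][0]/2000)
cv2.imwrite("pics/tray.png",np.hstack([r,cv2.cvtColor(m*255,cv2.COLOR_GRAY2BGR)])[:, :1200:1][::2,::2])
fs=np.array([observe()["force"] for _ in range(5)]);print(fs)
E
```

```text
[ 0.5512 -0.0423 -0.2026] -25.3
[ 0.5323 -0.1569 -0.0441] -30.7
[ 0.5198 -0.2703 -0.2855] -36.7
[np.uint8(38), np.uint8(95), np.uint8(86)]
[[-0.61238007 -0.4817172  -0.0145249 ]
 [-0.61238007 -0.4817172  -0.0145249 ]
 [-0.61238007 -0.4817172  -0.0145249 ]
 [-0.61238007 -0.4817172  -0.0145249 ]
 [-0.61238007 -0.4817172  -0.0145249 ]]
```

```bash
cat > go.py <<'E'
import sys
from h import *
# usage: go.py x y zgrasp yaw(tool x)
s=observe();R=np.array(s["orientation"]);p=np.array(s["tcp_pos"])
yaw=np.arctan2(R[1,0],R[0,0])
print("t",round(s["time_s"],2),"tcp",p.round(4),"yaw",round(yaw,4),"F",np.array(s["force"]).round(2),"Ftool",(R.T@s["force"]).round(2),"w",round(s["width"],4))
if len(sys.argv)>4:
    x,y,z,w=map(float,sys.argv[1:5]);d=R.T@(np.array([x,y,z+.147])-p)
    print("delta tool",d.round(4),"spin",round(-((w-yaw+np.pi)%(2*np.pi)-np.pi),4))
E
python3 go.py .5443 -.042 .15 1.32
```

```text
t 0.1 tcp [0.1769 0.6252 0.4039] yaw 1.2951 F [-0.61 -0.48 -0.01] Ftool [-0.63 -0.46  0.02] w 0.0881
delta tool [-0.5418  0.5351  0.1078] spin -0.0249
```

Emit:
{"name": "step_arm", "arguments": {"moves": [[-0.04,0.04,0,0],[-0.08,0.08,0,0],[-0.12,0.12,0,0],[-0.16,0.16,0,0],[-0.2,0.2,0.01,0],[-0.24,0.24,0.02,0],[-0.28,0.28,0.03,0],[-0.32,0.32,0.04,-0.025]], "fingers": -0.4545}}

```text
time_s: 1.1
tcp_pos: [0.3983, 0.2287, 0.3644]
orientation: [[0.247, 0.969, 0.0], [0.969, -0.247, 0.0], [0.0, 0.0, -1.0]]
force: [0.1, -0.4, -0.2]
width: 0.064
```

```bash
python3 go.py .5443 -.042 .15 1.32
```

```text
t 1.1 tcp [0.3983 0.2287 0.3644] yaw 1.3208 F [ 0.12 -0.36 -0.22] Ftool [-0.33  0.2   0.22] w 0.064
delta tool [-0.2261  0.2084  0.0674] spin 0.0008
```

Emit:
{"name": "step_arm", "arguments": {"moves": [[-0.04,0.037,0.01,0],[-0.08,0.074,0.02,0],[-0.12,0.111,0.03,0],[-0.16,0.148,0.04,0],[-0.2,0.185,0.05,0],[-0.226,0.208,0.06,0],[-0.226,0.208,0.067,0],[-0.226,0.208,0.067,0]]}}

```text
time_s: 2.1
tcp_pos: [0.5425, -0.0392, 0.2969]
orientation: [[0.247, 0.969, -0.002], [0.969, -0.247, 0.001], [0.0, -0.002, -1.0]]
force: [-1.2, 0.8, -0.2]
width: 0.0639
```

```bash
python3 go.py .5443 -.042 .095 1.32; python3 - <<'E'
from h import *
t=grab_frame("top");s=grab_frame("scene")
x,y=.535,-.1
print(observe()["force"])
a=cv2.resize(s[180:350,150:350],None,fx=4,fy=4,interpolation=cv2.INTER_CUBIC)[:600]
cv2.imwrite("pics/c2.png",a)
E
```

```text
t 2.1 tcp [ 0.5425 -0.0392  0.2969] yaw 1.3208 F [-1.21  0.75 -0.19] Ftool [ 0.43 -1.35  0.19] w 0.0639
delta tool [-0.0023  0.0025  0.0549] spin 0.0008
[-0.06047123  0.69698353 -0.02027532]
```

View pics/c2.png

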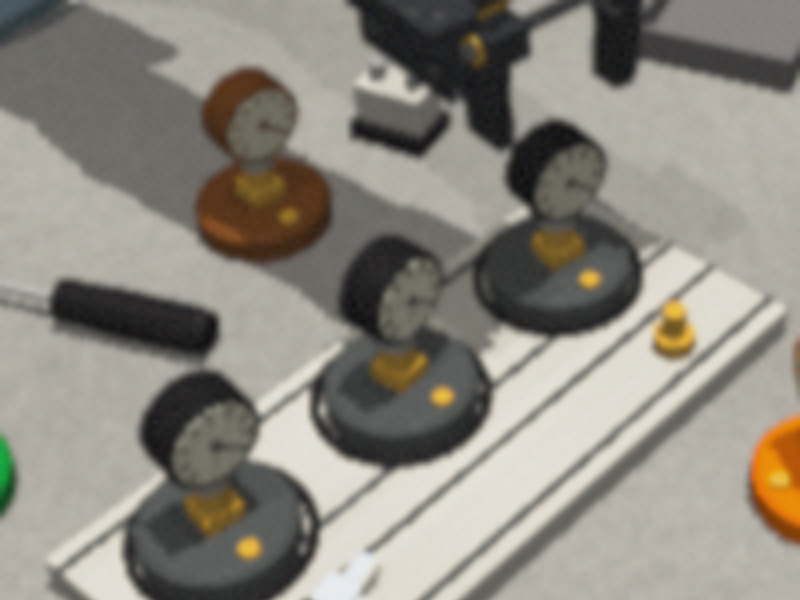

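The fingers straddle the left stand. Dial centres in the crop are L(572,182), M(412,300) and R(218,445). I'll use these to cross-check the centres.

```bash
python3 - <<'E'
from h import *
for n,c,s,b in(("L",(572,182),(590,279),(.5443,-.0417)),("M",(412,300),(442,396),(.5315,-.1562)),("R",(218,445),(248,548),(.5203,-.2701))):
    d=unproj("scene",np.array(c)/4+(150,180)-.4,.094);w=unproj("scene",np.array(s)/4+(150,180)-.4,.0395)
    print(n,"dial",d.round(4),"screw",w.round(4),"yaw(screw)",np.arctan2(w[1]-b[1],w[0]-b[0]).round(3),"r",np.hypot(*(w[:2]-b)).round(4),"dial-c",(d[:2]-b).round(4))
E
python3 go.py .5443 -.042 .095 1.32
```

```text
L dial [ 0.555  -0.0438  0.094 ] screw [ 0.5684 -0.0488  0.0395] yaw(screw) -0.287 r 0.0251 dial-c [ 0.0107 -0.0021]
M dial [ 0.543  -0.1551  0.094 ] screw [ 0.5571 -0.1559  0.0395] yaw(screw) 0.011 r 0.0256 dial-c [0.0115 0.0011]
R dial [ 0.5311 -0.2727  0.094 ] screw [ 0.5437 -0.2772  0.0395] yaw(screw) -0.293 r 0.0245 dial-c [ 0.0108 -0.0026]
t 2.2 tcp [ 0.5428 -0.0386  0.2977] yaw 1.3222 F [-0.06  0.7  -0.02] Ftool [ 0.66 -0.23  0.02] w 0.0638
delta tool [-0.0029  0.0023  0.0557] spin 0.0022
```

Emit:
{"name": "step_arm", "arguments": {"moves": [[-0.001,0.0025,0.01,0],[-0.001,0.0025,0.02,0],[-0.001,0.0025,0.03,0],[-0.001,0.0025,0.04,0],[-0.001,0.0025,0.05,0],[-0.001,0.0025,0.055,0],[-0.001,0.0025,0.055,0],[-0.001,0.0025,0.055,0]]}}

```text
time_s: 3.2
tcp_pos: [0.5456, -0.0418, 0.243]
orientation: [[0.248, 0.969, 0.001], [0.969, -0.248, 0.0], [0.0, 0.001, -1.0]]
force: [-0.3, 0.1, -0.2]
width: 0.0639
```

```bash
python3 go.py .5443 -.042 .095 1.32
```

```text
t 3.2 tcp [ 0.5456 -0.0418  0.243 ] yaw 1.32 F [-0.33  0.09 -0.2 ] Ftool [ 0.01 -0.34  0.2 ] w 0.0639
delta tool [-0.0005 -0.0012  0.001 ] spin -0.0
```

Emit:
{"name": "step_arm", "arguments": {"moves": [[0.002,0,0,0],[0.004,0,0,0],[0.005,0,0,0],[0.006,0,0,0],[0.0065,0,0,0],[0.007,0,0,0],[0.0075,0,0,0],[0.008,0,0,0]]}}

```text
time_s: 4.2
tcp_pos: [0.5474, -0.034, 0.2427]
orientation: [[0.248, 0.969, 0.0], [0.969, -0.248, -0.0], [-0.0, 0.0, -1.0]]
force: [-0.1, -0.3, 0.4]
width: 0.0641
```

```bash
python3 go.py .5443 -.042 .095 1.32
```

```text
t 4.2 tcp [ 0.5474 -0.034   0.2427] yaw 1.32 F [-0.12 -0.35  0.38] Ftool [-0.37 -0.03 -0.38] w 0.0641
delta tool [-0.0085 -0.001   0.0007] spin -0.0
```

Emit:
{"name": "step_arm", "arguments": {"moves": [[0.0005,0,0,0],[0.001,0,0,0],[0.001,0,0,0],[0.001,0,0,0],[0.001,0,0,0],[0.001,0,0,0],[0.001,0,0,0],[0.001,0,0,0]]}}

```text
time_s: 5.2
tcp_pos: [0.5476, -0.033, 0.2427]
orientation: [[0.248, 0.969, 0.0], [0.969, -0.248, -0.0], [0.0, 0.0, -1.0]]
force: [-0.0, -2.1, 0.4]
width: 0.0641
```

```bash
python3 go.py .5443 -.042 .095 1.32
```

```text
t 5.2 tcp [ 0.5476 -0.033   0.2427] yaw 1.32 F [-0.01 -2.09  0.44] Ftool [-2.02  0.51 -0.44] w 0.0641
delta tool [-0.0095 -0.001   0.0007] spin 0.0
```

Emit:
{"name": "step_arm", "arguments": {"moves": [[0.0003,0,0,0],[0.0005,0,0,0],[0.0005,0,0,0],[0.0005,0,0,0],[0.0005,0,0,0],[0.0005,0,0,0],[0.0005,0,0,0],[0.0005,0,0,0]]}}

```text
time_s: 6.2
tcp_pos: [0.5477, -0.0325, 0.2427]
orientation: [[0.248, 0.969, -0.0], [0.969, -0.248, 0.0], [0.0, -0.0, -1.0]]
force: [0.2, -0.0, 1.0]
width: 0.0643
```

```bash
python3 go.py .5443 -.042 .095 1.32
```

```text
t 6.2 tcp [ 0.5477 -0.0325  0.2427] yaw 1.3201 F [ 0.25 -0.    0.96] Ftool [ 0.06  0.24 -0.96] w 0.0643
delta tool [-0.01   -0.001   0.0007] spin 0.0001
```

Emit:
{"name": "step_arm", "arguments": {"moves": [[0.0003,0,0,0],[0.0006,0,0,0],[0.001,0,0,0],[0.001,0,0,0],[0.001,0,0,0],[0.001,0,0,0],[0.001,0,0,0],[0.001,0,0,0]]}}

```text
time_s: 7.2
tcp_pos: [0.548, -0.0315, 0.2427]
orientation: [[0.248, 0.969, 0.0], [0.969, -0.248, 0.0], [0.0, 0.0, -1.0]]
force: [-0.1, -1.6, 1.4]
width: 0.0641
```

```bash
python3 - <<'E'
from h import *
t=grab_frame("scene");cv2.imwrite("pics/sL1.png",t);print(observe()["force"])
o=cv2.imread("pics/scene0.png")
print([observe()["force"].round(2) for _ in range(2)])
E
python3 go.py
```

```text
[-0.49695227 -0.72439464  1.07682991]
[array([-0.5 , -0.72,  1.08]), array([-0.5 , -0.72,  1.08])]
t 7.25 tcp [ 0.548  -0.0316  0.2427] yaw 1.32 F [-0.5  -0.72  1.08] Ftool [-0.83 -0.3  -1.08] w 0.064
```

Emit:
{"name": "step_arm", "arguments": {"moves": [[0.0003,0,0,0],[0.0006,0,0,0],[0.001,0,0,0],[0.0013,0,0,0],[0.0013,0,0,0],[0.0013,0,0,0],[0.0013,0,0,0],[0.0013,0,0,0]]}}

```text
time_s: 8.25
tcp_pos: [0.5483, -0.0303, 0.2427]
orientation: [[0.248, 0.969, 0.0], [0.969, -0.248, 0.0], [0.0, 0.0, -1.0]]
force: [0.6, -0.8, -0.6]
width: 0.0636
```

```bash
cat > fs.py <<'E'
import sys
from h import *
F=[]
for i in range(5):
    im=grab_frame("scene");s=observe();F.append(np.array(s["orientation"]).T@s["force"])
cv2.imwrite(f"pics/{sys.argv[1]}.png",im)
print("mean Ftool",np.mean(F,0).round(2),"x:",np.round([f[0] for f in F],2))
# shift of the dial patch relative to first picture
o=cv2.imread("pics/scene0.png")
for n,c in(("L",(293,225)),("M",(253,255)),("R",(204,291))):
    d=unproj("scene",c,.094)
    def P(I,w,h):return I[c[1]-h:c[1]+h+1,c[0]-w:c[0]+w+1]
    S=8;T=cv2.resize(P(o,8,8),None,fx=S,fy=S,interpolation=cv2.INTER_CUBIC);W=cv2.resize(P(im,13,13),None,fx=S,fy=S,interpolation=cv2.INTER_CUBIC)
    r=cv2.matchTemplate(W,T,cv2.TM_CCOEFF_NORMED);_,v,_,l=cv2.minMaxLoc(r)
    px=(np.array(l)/S-5);q=unproj("scene",np.array(c)+px,.094)-d
    e=proj("scene",d+[0,.001,0])-proj("scene",d)
    print(n,"score",round(v,3),"px",px,"lateral mm",round(float(px@e/(e@e)),2))
E
python3 fs.py sL2; python3 go.py
```

```text
mean Ftool [-0.41 -0.14  0.01] x: [-0.31 -0.32  0.24 -0.92 -0.77]
L score 0.807 px [ 1.5 -1. ] lateral mm 4.51
M score 0.759 px [ 0.625 -0.25 ] lateral mm 1.38
R score 0.991 px [0. 0.] lateral mm 0.0
t 8.5 tcp [ 0.5483 -0.0303  0.2427] yaw 1.32 F [-0.26 -0.72 -0.55] Ftool [-0.77 -0.07  0.55] w 0.0644
```

L flops about 4.5 mm with roughly 0.4 N mean force, so it's loose. Now I'll push it to the right.

Emit:
{"name": "step_arm", "arguments": {"moves": [[-0.003,0,0,0],[-0.006,0,0,0],[-0.009,0,0,0],[-0.011,0,0,0],[-0.0125,0,0,0],[-0.014,0,0,0],[-0.0155,0,0,0],[-0.017,0,0,0]]}}

```text
time_s: 9.5
tcp_pos: [0.5442, -0.0465, 0.2428]
orientation: [[0.248, 0.969, 0.0], [0.969, -0.248, 0.001], [0.001, 0.0, -1.0]]
force: [1.1, 1.6, 1.2]
width: 0.0639
```

Emit:
{"name": "step_arm", "arguments": {"moves": [[-0.001,0,0,0],[-0.002,0,0,0],[-0.003,0,0,0],[-0.004,0,0,0],[-0.005,0,0,0],[-0.006,0,0,0],[-0.0067,0,0,0],[-0.0067,0,0,0]]}}

```text
time_s: 10.5
tcp_pos: [0.5423, -0.0534, 0.2427]
orientation: [[0.248, 0.969, -0.0], [0.969, -0.248, -0.0], [-0.0, -0.0, -1.0]]
force: [-0.3, 0.1, 0.2]
width: 0.0642
```

```bash
python3 fs.py sL3; python3 go.py
```

```text
mean Ftool [-0.1  -0.1  -0.28] x: [-0.06 -0.5  -0.34  0.03  0.35]
L score 0.696 px [ 4.    -2.625] lateral mm 11.97
M score 0.735 px [ 0.875 -0.5  ] lateral mm 2.15
R score 0.991 px [0. 0.] lateral mm 0.0
t 10.75 tcp [ 0.5423 -0.0534  0.2426] yaw 1.32 F [0.71 0.18 0.02] Ftool [ 0.35  0.65 -0.02] w 0.0642
```

```bash
python3 - <<'E'
from h import *
I=[cv2.imread(f"pics/{n}.png")[200:270,255:330] for n in("scene0","sL2","sL3")]
cv2.imwrite("pics/c3.png",cv2.resize(np.hstack(I),None,fx=3.5,fy=3.5,interpolation=cv2.INTER_CUBIC))
E
```

```text
(no output)
```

View pics/c3.png

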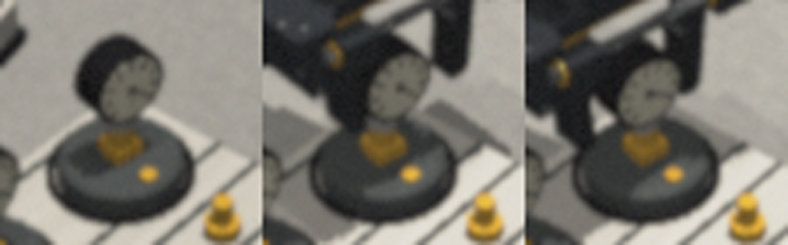

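The panels show the dial against the foot screw at −15 px (upright), −10 px (left) and −24 px (right), so L is loose in both directions. On to M.

Emit:
{"name": "step_arm", "arguments": {"moves": [[0.004,0,0,0],[0.008,0,0,0],[0.008,0,-0.02,0],[0.008,0,-0.04,0],[0.008,0,-0.055,0],[0.008,0,-0.06,-0.06],[-0.03,0,-0.06,-0.15],[-0.07,0.01,-0.06,-0.23]]}}

```text
time_s: 11.75
tcp_pos: [0.5344, -0.1235, 0.3029]
orientation: [[0.016, 1.0, -0.0], [1.0, -0.016, 0.0], [0.0, -0.0, -1.0]]
force: [0.6, -1.5, -0.2]
width: 0.0643
```

```bash
python3 go.py .5320 -.1565 .095 1.555
```

```text
t 11.75 tcp [ 0.5344 -0.1235  0.3029] yaw 1.555 F [ 0.56 -1.5  -0.19] Ftool [-1.49  0.58  0.19] w 0.0643
delta tool [-0.033  -0.0019  0.0609] spin -0.0
```

Emit:
{"name": "step_arm", "arguments": {"moves": [[-0.02,-0.002,0,0],[-0.033,-0.002,0,0],[-0.033,-0.002,0.01,0],[-0.033,-0.002,0.025,0],[-0.033,-0.002,0.04,0],[-0.033,-0.002,0.055,0],[-0.033,-0.002,0.061,0],[-0.033,-0.002,0.061,0]]}}

```text
time_s: 12.75
tcp_pos: [0.5319, -0.1564, 0.2412]
orientation: [[0.021, 1.0, -0.001], [1.0, -0.021, 0.0], [0.0, -0.001, -1.0]]
force: [0.7, 0.5, 0.6]
width: 0.064
```

Emit:
{"name": "step_arm", "arguments": {"moves": [[0.002,0,0,0],[0.004,0,0,0],[0.006,0,0,0],[0.007,0,0,0],[0.0075,0,0,0],[0.008,0,0,0],[0.0085,0,0,0],[0.009,0,0,0]]}}

```text
time_s: 13.75
tcp_pos: [0.5322, -0.1475, 0.2417]
orientation: [[0.021, 1.0, 0.0], [1.0, -0.021, -0.0], [-0.0, 0.0, -1.0]]
force: [0.7, 0.6, 0.3]
width: 0.064
```

```bash
python3 fs.py sM1; python3 go.py .5320 -.1565 .095 1.555
```

```text
mean Ftool [-0.16  0.18  0.11] x: [ 0.21 -0.06 -0.76 -0.25  0.06]
L score 0.94 px [-1.375  0.25 ] lateral mm -3.0
M score 0.763 px [0.625 0.125] lateral mm 0.83
R score 0.871 px [ 0.25 -0.25] lateral mm 0.66
t 14.0 tcp [ 0.5322 -0.1475  0.2417] yaw 1.5501 F [-0.37  0.07 -0.73] Ftool [ 0.06 -0.38  0.73] w 0.0642
delta tool [-0.009  -0.0001 -0.0003] spin -0.0049
```

Emit:
{"name": "step_arm", "arguments": {"moves": [[0.0005,0,0,0],[0.001,0,0,0],[0.001,0,0,0],[0.001,0,0,0],[0.001,0,0,0],[0.001,0,0,0],[0.001,0,0,0],[0.001,0,0,0]]}}

```text
time_s: 15.0
tcp_pos: [0.5323, -0.1466, 0.2418]
orientation: [[0.021, 1.0, 0.0], [1.0, -0.021, -0.0], [-0.0, 0.0, -1.0]]
force: [-0.2, -2.2, 0.7]
width: 0.0644
```

```bash
python3 fs.py sM2
```

```text
mean Ftool [-1.48 -0.48 -0.74] x: [-2.04 -0.88 -1.3  -1.22 -1.97]
L score 0.94 px [-1.375  0.25 ] lateral mm -3.0
M score 0.775 px [0.75  0.125] lateral mm 1.03
R score 0.87 px [ 0.25 -0.25] lateral mm 0.66
```

Emit:
{"name": "step_arm", "arguments": {"moves": [[0.0005,0,0,0],[0.001,0,0,0],[0.001,0,0,0],[0.001,0,0,0],[0.001,0,0,0],[0.001,0,0,0],[0.001,0,0,0],[0.001,0,0,0]]}}

```text
time_s: 16.25
tcp_pos: [0.5324, -0.1457, 0.2419]
orientation: [[0.021, 1.0, 0.0], [1.0, -0.021, -0.0], [-0.0, 0.0, -1.0]]
force: [-0.5, -5.4, 1.8]
width: 0.0641
```

```bash
python3 fs.py sM3
```

```text
mean Ftool [-4.87  0.04 -3.42] x: [-4.99 -5.21 -4.24 -5.14 -4.76]
L score 0.94 px [-1.375  0.25 ] lateral mm -3.0
M score 0.789 px [1. 0.] lateral mm 1.62
R score 0.873 px [ 0.25 -0.25] lateral mm 0.66
```

M is sound: force rises about 3.4 N per mm. Now its right side.

Emit:
{"name": "step_arm", "arguments": {"moves": [[-0.002,0,0,0],[-0.005,0,0,0],[-0.008,0,0,0],[-0.011,0,0,0],[-0.0135,0,0,0],[-0.015,0,0,0],[-0.016,0,0,0],[-0.0165,0,0,0]]}}

```text
time_s: 17.5
tcp_pos: [0.5319, -0.162, 0.2417]
orientation: [[0.021, 1.0, 0.0], [1.0, -0.021, 0.0], [0.0, 0.0, -1.0]]
force: [0.8, -0.7, -1.0]
width: 0.0641
```

```bash
python3 fs.py sM4|head -1
```

```text
mean Ftool [ 0.15 -0.01  0.19] x: [-0.11 -0.12  0.72  0.12  0.16]
```

Emit:
{"name": "step_arm", "arguments": {"moves": [[-0.0005,0,0,0],[-0.001,0,0,0],[-0.001,0,0,0],[-0.001,0,0,0],[-0.001,0,0,0],[-0.001,0,0,0],[-0.001,0,0,0],[-0.001,0,0,0]]}}

```text
time_s: 18.75
tcp_pos: [0.5319, -0.163, 0.2417]
orientation: [[0.021, 1.0, 0.0], [1.0, -0.021, 0.0], [0.0, 0.0, -1.0]]
force: [1.2, 0.5, 0.1]
width: 0.0644
```

```bash
python3 fs.py sM5|head -1
```

```text
mean Ftool [ 0.44  0.1  -0.01] x: [ 0.57  0.11  0.7  -0.25  1.09]
```

Emit:
{"name": "step_arm", "arguments": {"moves": [[-0.0005,0,0,0],[-0.001,0,0,0],[-0.001,0,0,0],[-0.001,0,0,0],[-0.001,0,0,0],[-0.001,0,0,0],[-0.001,0,0,0],[-0.001,0,0,0]]}}

```text
time_s: 20.0
tcp_pos: [0.5319, -0.1638, 0.2418]
orientation: [[0.021, 1.0, 0.0], [1.0, -0.021, 0.0], [0.0, 0.0, -1.0]]
force: [-1.4, 5.1, 1.9]
width: 0.0641
```

```bash
python3 fs.py sM6|head -1
```

```text
mean Ftool [ 4.22 -0.26 -2.36] x: [4.58 4.38 3.93 4.29 3.92]
```

Emit:
{"name": "step_arm", "arguments": {"moves": [[-0.0005,0,0,0],[-0.001,0,0,0],[-0.001,0,0,0],[-0.001,0,0,0],[-0.001,0,0,0],[-0.001,0,0,0],[-0.001,0,0,0],[-0.001,0,0,0]]}}

```text
time_s: 21.25
tcp_pos: [0.5319, -0.1647, 0.2417]
orientation: [[0.02, 1.0, 0.0], [1.0, -0.02, 0.0], [0.0, 0.0, -1.0]]
force: [0.2, 5.6, 2.7]
width: 0.0636
```

```bash
python3 fs.py sM7
```

```text
mean Ftool [ 5.08 -0.12 -3.37] x: [4.76 5.46 5.62 4.9  4.65]
L score 0.937 px [-1.5   0.25] lateral mm -3.23
M score 0.713 px [ 5. -5.] lateral mm 15.45
R score 0.844 px [ 0.125 -0.125] lateral mm 0.33
```

M has no play: the contacts are 16.5 mm apart against the 16 mm clearance. On to R.

Emit:
{"name": "step_arm", "arguments": {"moves": [[0.003,0,0,0],[0.007,0,0,0],[0.007,0,-0.02,0],[0.007,0,-0.04,0],[0.007,0,-0.055,0],[0.007,0,-0.06,0.09],[-0.03,-0.005,-0.06,0.18],[-0.07,-0.01,-0.06,0.27]]}}

```text
time_s: 22.5
tcp_pos: [0.5204, -0.2354, 0.302]
orientation: [[0.288, 0.958, 0.0], [0.958, -0.288, -0.0], [-0.0, 0.0, -1.0]]
force: [-0.1, -1.0, 0.8]
width: 0.0639
```

```bash
python3 go.py .5201 -.2705 .095 1.28
```

```text
t 22.5 tcp [ 0.5204 -0.2354  0.302 ] yaw 1.2785 F [-0.07 -1.03  0.79] Ftool [-1.01  0.23 -0.79] w 0.0639
delta tool [-0.0337  0.0098  0.06  ] spin -0.0015
```

Emit:
{"name": "step_arm", "arguments": {"moves": [[-0.02,0.005,0,0],[-0.0337,0.01,0,0],[-0.0337,0.01,0.01,0],[-0.0337,0.01,0.025,0],[-0.0337,0.01,0.04,0],[-0.0337,0.01,0.055,0],[-0.0337,0.01,0.06,0],[-0.0337,0.01,0.06,0]]}}

```text
time_s: 23.5
tcp_pos: [0.5203, -0.2699, 0.2413]
orientation: [[0.287, 0.958, -0.001], [0.958, -0.287, 0.0], [0.0, -0.001, -1.0]]
force: [0.4, 0.0, -0.2]
width: 0.0641
```

Emit:
{"name": "step_arm", "arguments": {"moves": [[0.002,0,0,0],[0.004,0,0,0],[0.006,0,0,0],[0.007,0,0,0],[0.0075,0,0,0],[0.008,0,0,0],[0.0085,0,0,0],[0.009,0,0,0]]}}

```text
time_s: 24.5
tcp_pos: [0.5229, -0.2614, 0.2418]
orientation: [[0.287, 0.958, 0.0], [0.958, -0.287, -0.0], [-0.0, 0.0, -1.0]]
force: [0.2, -1.0, 0.7]
width: 0.0643
```

```bash
python3 fs.py sR1; python3 go.py .5201 -.2705 .095 1.28
```

```text
mean Ftool [-1.22  0.24 -0.6 ] x: [-1.33 -0.95 -1.29 -1.77 -0.77]
L score 0.937 px [-1.5   0.25] lateral mm -3.23
M score 0.894 px [0.125 0.125] lateral mm 0.02
R score 0.88 px [ 1.625 -0.625] lateral mm 3.03
t 24.75 tcp [ 0.523  -0.2613  0.2417] yaw 1.2801 F [-0.21 -0.75  1.37] Ftool [-0.77  0.01 -1.37] w 0.064
delta tool [-0.0096 -0.0001 -0.0003] spin 0.0001
```

Emit:
{"name": "step_arm", "arguments": {"moves": [[0.0005,0,0,0],[0.001,0,0,0],[0.001,0,0,0],[0.001,0,0,0],[0.001,0,0,0],[0.001,0,0,0],[0.001,0,0,0],[0.001,0,0,0]]}}

```text
time_s: 25.75
tcp_pos: [0.5232, -0.2603, 0.2417]
orientation: [[0.287, 0.958, -0.0], [0.958, -0.287, 0.0], [0.0, -0.0, -1.0]]
force: [-0.0, -0.1, -0.1]
width: 0.0641
```

```bash
python3 fs.py sR2
```

```text
mean Ftool [-0.19 -0.12 -0.02] x: [-0.16 -1.24  0.31  0.15  0.  ]
L score 0.938 px [-1.5   0.25] lateral mm -3.23
M score 0.888 px [0.125 0.125] lateral mm 0.02
R score 0.883 px [ 2.    -0.875] lateral mm 3.86
```

R is flopping: 3.9 mm in the picture with about 0 N. I'll push a little further left.

Emit:
{"name": "step_arm", "arguments": {"moves": [[0.0005,0,0,0],[0.001,0,0,0],[0.001,0,0,0],[0.001,0,0,0],[0.001,0,0,0],[0.001,0,0,0],[0.001,0,0,0],[0.001,0,0,0]]}}

```text
time_s: 27.0
tcp_pos: [0.5235, -0.2594, 0.2418]
orientation: [[0.287, 0.958, 0.0], [0.958, -0.287, -0.0], [-0.0, 0.0, -1.0]]
force: [0.1, -0.7, 0.5]
width: 0.0639
```

```bash
python3 fs.py sR3;python3 go.py
```

```text
mean Ftool [-0.93  0.07 -0.56] x: [-1.01 -0.73 -0.56 -0.64 -1.71]
L score 0.938 px [-1.5   0.25] lateral mm -3.23
M score 0.88 px [0.    0.125] lateral mm -0.18
R score 0.875 px [ 2.375 -1.   ] lateral mm 4.53
t 27.25 tcp [ 0.5235 -0.2594  0.2417] yaw 1.28 F [-0.49 -1.63  0.65] Ftool [-1.71 -0.   -0.65] w 0.064
```

Emit:
{"name": "step_arm", "arguments": {"moves": [[-0.003,0,0,0],[-0.006,0,0,0],[-0.009,0,0,0],[-0.011,0,0,0],[-0.0125,0,0,0],[-0.014,0,0,0],[-0.0155,0,0,0],[-0.017,0,0,0]]}}

```text
time_s: 28.25
tcp_pos: [0.5188, -0.2754, 0.2418]
orientation: [[0.286, 0.958, 0.0], [0.958, -0.286, 0.001], [0.001, 0.0, -1.0]]
force: [0.9, 1.3, 2.1]
width: 0.0643
```

Emit:
{"name": "step_arm", "arguments": {"moves": [[-0.001,0,0,0],[-0.002,0,0,0],[-0.003,0,0,0],[-0.004,0,0,0],[-0.005,0,0,0],[-0.006,0,0,0],[-0.0068,0,0,0],[-0.0068,0,0,0]]}}

```text
time_s: 29.25
tcp_pos: [0.5166, -0.2824, 0.2417]
orientation: [[0.287, 0.958, -0.0], [0.958, -0.287, -0.0], [-0.0, 0.0, -1.0]]
force: [0.4, 0.8, 0.4]
width: 0.0643
```

```bash
python3 fs.py sR4;python3 go.py .5201 -.2705 .095 1.28;  python3 - <<'E'
from h import *
I=[cv2.imread(f"pics/{n}.png")[265:335,175:245] for n in("scene0","sR3","sR4")]
cv2.imwrite("pics/c4.png",cv2.resize(np.hstack(I),None,fx=3.5,fy=3.5,interpolation=cv2.INTER_CUBIC))
E
```

```text
mean Ftool [0.11 0.07 0.02] x: [-0.38  0.6  -0.26  0.09  0.48]
L score 0.937 px [-1.5   0.25] lateral mm -3.23
M score 0.995 px [0. 0.] lateral mm 0.0
R score 0.722 px [-1.75   1.125] lateral mm -3.82
t 29.5 tcp [ 0.5166 -0.2823  0.2417] yaw 1.2799 F [0.13 0.46 0.55] Ftool [ 0.48 -0.01 -0.55] w 0.0642
delta tool [ 0.0123 -0.     -0.0003] spin -0.0001
```

View pics/c4.png

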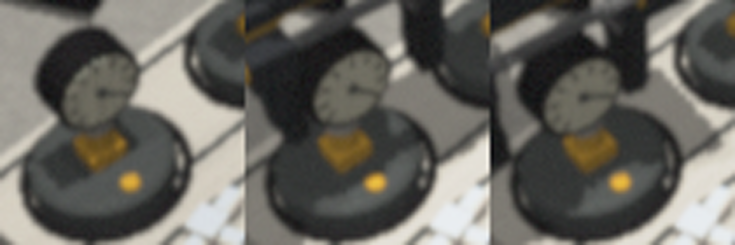

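R leans right too (dial against screw −28, −24 and −37 px), so it's loose. I'll check L's right lean more precisely from the top view while it's clear.

```bash
python3 - <<'E'
from h import *
t=grab_frame("top");s=cv2.imread("pics/sR4.png");cv2.imwrite("pics/top1.png",t)
def ecc(a,b,c,h):
    A=cv2.cvtColor(a,cv2.COLOR_BGR2GRAY)[c[1]-h:c[1]+h+1,c[0]-h:c[0]+h+1]
    best=None
    M=np.eye(2,3,dtype=np.float32);M[:,2]=np.array(c)-h
    try: cc,M=cv2.findTransformECC(A,cv2.cvtColor(b,cv2.COLOR_BGR2GRAY),M,cv2.MOTION_EUCLIDEAN,(3,300,1e-6),None,3)
    except cv2.error as e: return None
    return round(cc,3),(M@[h,h,1]-np.array(c)).round(2),round(float(np.arctan2(M[1,0],M[0,0])),3)
sy=np.array([np.sin(.28),np.cos(.28),0])
p=np.array([.5443,-.0417,.094])
print("scene px/mm",(proj("scene",p+.001*sy)-proj("scene",p)).round(3))
print("dial",ecc(cv2.imread("pics/scene0.png"),s,(293,225),9));print("screw",ecc(cv2.imread("pics/scene0.png"),s,(297,249),4))
p[2]=.118;print("top px/mm",(proj("top",p+.001*sy)-proj("top",p)).round(3), proj("top",p))
print("topcase",ecc(cv2.imread("pics/top0.png"),t,tuple(int(v) for v in proj("top",p)),9))
a=np.hstack([cv2.imread("pics/top0.png")[175:240,275:345],t[175:240,275:345]])
cv2.imwrite("pics/c5.png",cv2.resize(a,None,fx=5,fy=5,interpolation=cv2.INTER_CUBIC))
E
```

```text
scene px/mm [ 0.392 -0.204]
dial (0.987, array([-1.62,  0.75]), -0.166)
screw (0.997, array([-0.03, -0.01]), -0.08)
top px/mm [-0.494 -0.135] [311.449026   195.05120242]
topcase (0.968, array([1.35, 0.45]), -0.066)
```

View pics/c5.png

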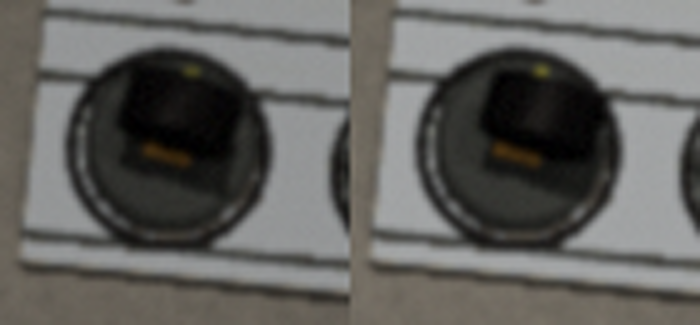

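ECC on the dial gives 4.1 mm to the right with a rotation of −0.166 rad and an unmoved screw, so L's test is complete. I'll give R a 0.5 mm margin push, retreat, and then grasp R with the jaws across dial and back.

Emit:
{"name": "step_arm", "arguments": {"moves": [[-0.0003,0,0,0],[-0.0005,0,0,0],[0.004,0,0,0],[0.009,0,0,0],[0.009,0,-0.02,0],[0.009,0,-0.04,0],[0.009,0,-0.06,0],[0.009,0,-0.06,0.18]]}}

```text
time_s: 30.55
tcp_pos: [0.5199, -0.2746, 0.3053]
orientation: [[0.458, 0.889, 0.005], [0.889, -0.458, -0.002], [0.001, 0.005, -1.0]]
force: [-0.1, -0.5, -0.5]
width: 0.064
```

Emit:
{"name": "step_arm", "arguments": {"moves": [[0,0,0,0.18],[0,0,0,0.36],[0,0,0,0.54],[0,0,0,0.72],[0,0,0,0.9],[0,0,0,1.08],[0,0,0,1.26],[0,0,0,1.39]], "fingers": -0.6}}

```text
time_s: 31.55
tcp_pos: [0.5196, -0.2737, 0.3034]
orientation: [[0.957, -0.29, 0.002], [-0.29, -0.957, 0.0], [0.002, -0.001, -1.0]]
force: [0.1, 0.3, 0.1]
width: 0.0707
```

```bash
python3 go.py .519 -.2743 .094 -.29; python3 - <<'E'
from h import *
t=grab_frame("scene");o=cv2.imread("pics/scene0.png");cv2.imwrite("pics/s5.png",t)
def ecc(a,b,c,h):
    A=cv2.cvtColor(a,cv2.COLOR_BGR2GRAY)[c[1]-h:c[1]+h+1,c[0]-h:c[0]+h+1]
    M=np.eye(2,3,dtype=np.float32);M[:,2]=np.array(c)-h
    try: cc,M=cv2.findTransformECC(A,cv2.cvtColor(b,cv2.COLOR_BGR2GRAY),M,cv2.MOTION_EUCLIDEAN,(3,300,1e-6),None,3)
    except cv2.error as e: return None
    return round(cc,3),(M@[h,h,1]-np.array(c)).round(2),round(float(np.arctan2(M[1,0],M[0,0])),3)
print("R",ecc(o,t,(204,291),9),"screw",ecc(o,t,(212,317),4),"M",ecc(o,t,(253,255),9))
p=np.array([.5201,-.2705,.094]);sy=np.array([.286,.958,0]);print(proj("scene",p+.001*sy)-proj("scene",p))
E
```

```text
t 31.55 tcp [ 0.5196 -0.2737  0.3034] yaw -0.2947 F [0.08 0.29 0.08] Ftool [-0.01 -0.3  -0.08] w 0.0707
delta tool [-0.0005  0.0008  0.0624] spin -0.0047
R (0.628, array([-2.89,  2.52]), -0.183) screw (0.888, array([-0.23,  0.3 ]), 0.567) M (0.996, array([ 0.03, -0.09]), 0.0)
[ 0.50551534 -0.26873462]
```

Emit:
{"name": "step_arm", "arguments": {"moves": [[0,0.001,0.01,0],[0,0.001,0.025,0],[0,0.001,0.04,0],[0,0.001,0.055,0],[0,0.001,0.0625,0],[0,0.001,0.0625,0],[0,0.001,0.0625,0],[0,0.001,0.0625,0]]}}

```text
time_s: 32.6
tcp_pos: [0.5192, -0.2747, 0.2397]
orientation: [[0.958, -0.286, 0.001], [-0.286, -0.958, -0.0], [0.001, 0.0, -1.0]]
force: [-0.3, -0.3, -0.2]
width: 0.0706
```

Emit:
{"name": "step_arm", "arguments": {"moves": [[0,0,0,0],[0,0,0,0],[0,0,0,0],[0,0,0,0],[0,0,0,0],[0,0,0,0],[0,0,0,0],[0,0,0,0]], "fingers": 1, "squeeze": 35}}

```text
time_s: 33.6
tcp_pos: [0.5185, -0.2744, 0.2391]
orientation: [[0.958, -0.286, -0.001], [-0.286, -0.958, 0.001], [-0.001, -0.0, -1.0]]
force: [-4.2, 2.6, 3.5]
width: 0.024
```

Emit:
{"name": "step_arm", "arguments": {"moves": [[0,0,-0.005,0],[0,0,-0.012,0],[0,0,-0.025,0],[0,0,-0.045,0],[0,0,-0.07,0],[0,0,-0.1,0],[0,0,-0.12,0],[0,0,-0.13,0]]}}

```text
time_s: 34.6
tcp_pos: [0.5191, -0.2747, 0.3708]
orientation: [[0.958, -0.286, 0.002], [-0.286, -0.958, -0.001], [0.002, -0.0, -1.0]]
force: [0.2, 0.0, -6.7]
width: 0.0237
```

```bash
python3 go.py .4682 .3134 .222 .15; python3 - <<'E'
from h import *
cv2.imwrite("pics/c6.png",grab_frame("scene"))
E
```

```text
t 34.6 tcp [ 0.5191 -0.2747  0.3708] yaw -0.29 F [ 0.2   0.03 -6.65] Ftool [ 0.17 -0.08  6.65] w 0.0237
delta tool [-0.2169 -0.549   0.0014] spin -0.44
```

View pics/c6.png

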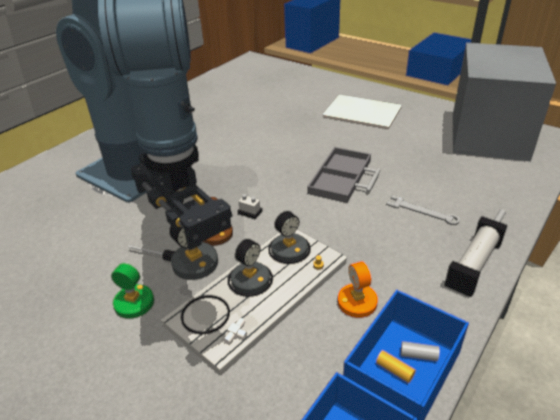

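R hangs upright with its foot at (195,260) and the ring is empty. Carrying it to the tray.

Emit:
{"name": "step_arm", "arguments": {"moves": [[-0.01,-0.025,0,0],[-0.025,-0.065,0,-0.03],[-0.043,-0.11,0,-0.08],[-0.061,-0.155,0,-0.13],[-0.079,-0.2,0,-0.18],[-0.097,-0.245,0,-0.23],[-0.115,-0.29,0,-0.28],[-0.133,-0.335,0,-0.33]]}}

```text
time_s: 35.65
tcp_pos: [0.4867, 0.086, 0.3688]
orientation: [[0.999, 0.041, -0.001], [0.041, -0.999, -0.0], [-0.001, 0.0, -1.0]]
force: [0.4, 0.5, -7.6]
width: 0.0236
```

```bash
python3 go.py .4682 .3134 .13 .15
```

```text
t 35.65 tcp [0.4867 0.086  0.3688] yaw 0.0415 F [ 0.43  0.47 -7.59] Ftool [ 0.46 -0.45  7.59] w 0.0236
delta tool [-0.0089 -0.228   0.0917] spin -0.1085
```

Emit:
{"name": "step_arm", "arguments": {"moves": [[-0.002,-0.045,0,-0.04],[-0.004,-0.09,0,-0.08],[-0.006,-0.135,0,-0.11],[-0.008,-0.18,0.01,-0.11],[-0.009,-0.215,0.03,-0.11],[-0.009,-0.228,0.055,-0.11],[-0.009,-0.228,0.08,-0.11],[-0.009,-0.228,0.091,-0.11]]}}

```text
time_s: 36.65
tcp_pos: [0.4684, 0.3115, 0.2762]
orientation: [[0.989, 0.15, -0.003], [0.15, -0.989, -0.003], [-0.003, 0.002, -1.0]]
force: [-0.6, -0.4, -6.8]
width: 0.0236
```

```bash
python3 go.py .4682 .3134 .077 .15; python3 - <<'E'
from h import *
t=grab_frame("top");s=grab_frame("scene")
a=cv2.resize(t[170:290,90:250],None,fx=4,fy=4,interpolation=cv2.INTER_CUBIC)[:, :400]
a=cv2.resize(t[170:290,90:230],(400,343),interpolation=cv2.INTER_CUBIC);b=cv2.resize(s[100:220,260:400],(400,343),interpolation=cv2.INTER_CUBIC)
cv2.imwrite("pics/c7.png",np.hstack([a,b]))
E
```

```text
t 36.65 tcp [0.4684 0.3115 0.2762] yaw 0.1502 F [-0.57 -0.42 -6.82] Ftool [-0.6   0.31  6.82] w 0.0236
delta tool [ 0.0003 -0.002   0.0522] spin 0.0002
```

View pics/c7.png

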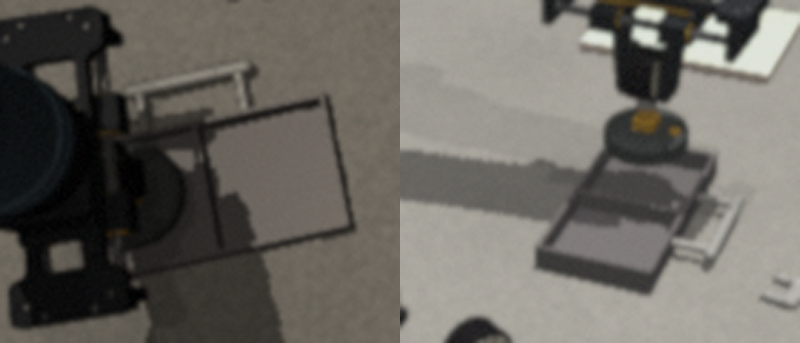

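```bash
python3 - <<'E'
from h import *
f=lambda u,v,z:unproj("scene",((u-400)/2.857+260-.3,v/2.857+100-.3),z).round(4)
g=lambda u,v,z:unproj("top",(u/2.857+90-.3,v/2.857+170-.3),z).round(4)
print("foot",f(646,128,.076),"rim",f(537,248,.024),f(651,276,.024),f(717,152,.024))
print("top rim",g(325,97,.024),g(353,230,.024),"foot right edge(top)",g(184,190,.076), "partition", g(200,128,.024),g(222,248,.024))
E
```

```text
foot [0.4688 0.3106 0.076 ] rim [0.4502 0.1646 0.024 ] [0.5512 0.1836 0.024 ] [0.5033 0.3865 0.024 ]
top rim [0.5468 0.1853 0.024 ] [0.446 0.162 0.024] foot right edge(top) [0.4704 0.2739 0.076 ] partition [0.5235 0.2788 0.024 ] [0.4333 0.2586 0.024 ]
```

The re-measured tray has centre about (.4775,.2705) and yaw about 0.2. That puts bay0 at (.4676,.319), so I'll shift 8 mm in +y and lower.

Emit:
{"name": "step_arm", "arguments": {"moves": [[0,-0.004,0,-0.03],[0,-0.008,0.005,-0.05],[0,-0.008,0.015,-0.05],[0,-0.008,0.027,-0.05],[0,-0.008,0.037,-0.05],[0,-0.008,0.045,-0.05],[0,-0.008,0.049,-0.05],[0,-0.008,0.05,-0.05]]}}

```text
time_s: 37.75
tcp_pos: [0.468, 0.3198, 0.228]
orientation: [[0.98, 0.199, -0.0], [0.199, -0.98, -0.0], [-0.0, 0.0, -1.0]]
force: [-0.6, 0.4, -6.0]
width: 0.0238
```

Emit:
{"name": "step_arm", "arguments": {"moves": [[0,0,0.0005,0],[0,0,0.001,0],[0,0,0.0015,0],[0,0,0.002,0],[0,0,0.0025,0],[0,0,0.003,0],[0,0,0.003,0],[0,0,0.003,0]]}}

```text
time_s: 38.75
tcp_pos: [0.468, 0.3199, 0.2252]
orientation: [[0.98, 0.199, -0.0], [0.199, -0.98, -0.0], [-0.0, 0.0, -1.0]]
force: [-0.2, 0.0, -6.5]
width: 0.0234
```

Emit:
{"name": "step_arm", "arguments": {"moves": [[0,0,0.0005,0],[0,0,0.001,0],[0,0,0.0015,0],[0,0,0.002,0],[0,0,0.0022,0],[0,0,0.0025,0],[0,0,0.0025,0],[0,0,0.0025,0]]}}

```text
time_s: 39.75
tcp_pos: [0.4681, 0.3201, 0.2231]
orientation: [[0.98, 0.199, 0.0], [0.199, -0.98, 0.001], [0.0, -0.001, -1.0]]
force: [-2.9, 0.6, 1.8]
width: 0.0238
```

It's on the floor of the bay. Release and rise.

Emit:
{"name": "step_arm", "arguments": {"moves": [[0,0,0,0],[0,0,0,0],[0,0,0,0],[0,0,0,0],[0,0,-0.01,0],[0,0,-0.03,0],[0,0,-0.07,0],[0,0,-0.12,0]], "fingers": -0.5}}

```text
time_s: 40.75
tcp_pos: [0.4678, 0.3196, 0.3448]
orientation: [[0.98, 0.198, -0.0], [0.198, -0.98, -0.0], [-0.0, 0.0, -1.0]]
force: [0.7, 0.3, -0.5]
width: 0.0663
```

```bash
python3 go.py .5431 -.0456 .16 -.285
```

```text
t 40.75 tcp [0.4678 0.3196 0.3448] yaw 0.1998 F [ 0.74  0.26 -0.47] Ftool [ 0.78 -0.11  0.47] w 0.0663
delta tool [0.0014 0.3729 0.0379] spin 0.4848
```

Emit:
{"name": "step_arm", "arguments": {"moves": [[0,0.04,-0.01,0],[0,0.09,-0.01,0.06],[0,0.14,-0.01,0.12],[0,0.19,0,0.2],[0,0.24,0.01,0.28],[0,0.29,0.02,0.36],[0.001,0.34,0.03,0.44],[0.0014,0.373,0.038,0.485]]}}

```text
time_s: 41.75
tcp_pos: [0.5438, -0.0481, 0.306]
orientation: [[0.958, -0.285, 0.002], [-0.285, -0.958, -0.0], [0.002, -0.0, -1.0]]
force: [1.2, -0.3, 0.1]
width: 0.0662
```

```bash
python3 go.py .5431 -.0456 .093 -.285; python3 - <<'E'
from h import *
t=grab_frame("top");s=grab_frame("scene");cv2.imwrite("pics/t8.png",t)
b=cv2.resize(s[100:260,220:400],(450,400),interpolation=cv2.INTER_CUBIC)
a=cv2.resize(t[180:300,90:195],(350,400),interpolation=cv2.INTER_CUBIC)
cv2.imwrite("pics/c8.png",np.hstack([a,b]))
E
```

```text
t 41.75 tcp [ 0.5438 -0.0481  0.306 ] yaw -0.2892 F [ 1.17 -0.34  0.1 ] Ftool [ 1.21 -0.01 -0.09] w 0.0662
delta tool [-0.0015 -0.0021  0.066 ] spin -0.0042
```

View pics/c8.png

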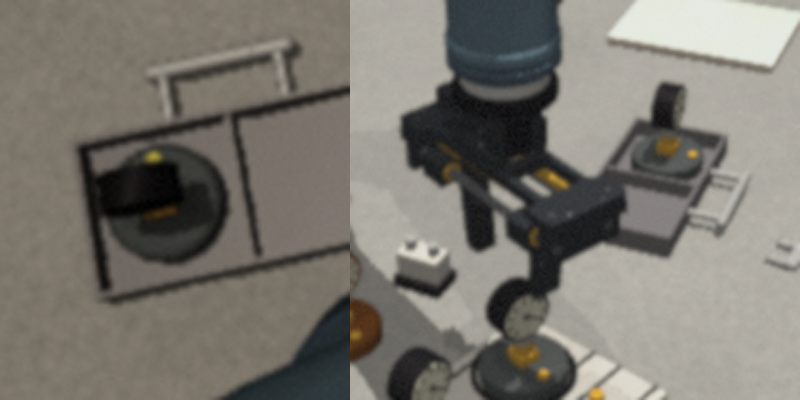

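R stands upright and centred in bay0, with its dial and screw towards the handle. Now grasping L.

Emit:
{"name": "step_arm", "arguments": {"moves": [[-0.001,-0.002,0.01,0],[-0.001,-0.002,0.025,0],[-0.001,-0.002,0.04,0],[-0.001,-0.002,0.055,0],[-0.001,-0.002,0.066,0],[-0.001,-0.002,0.066,0],[-0.001,-0.002,0.066,0],[-0.001,-0.002,0.066,0]]}}

```text
time_s: 42.85
tcp_pos: [0.5433, -0.0433, 0.2392]
orientation: [[0.96, -0.281, 0.001], [-0.281, -0.96, -0.0], [0.001, -0.0, -1.0]]
force: [1.1, 0.7, -0.4]
width: 0.0661
```

Emit:
{"name": "step_arm", "arguments": {"moves": [[0,0,0,0],[0,0,0,0],[0,0,0,0],[0,0,0,0],[0,0,0,0],[0,0,0,0],[0,0,0,0],[0,0,0,0]], "fingers": 1, "squeeze": 35}}

```text
time_s: 43.85
tcp_pos: [0.543, -0.0432, 0.2387]
orientation: [[0.96, -0.281, -0.0], [-0.281, -0.96, 0.0], [-0.0, -0.0, -1.0]]
force: [-1.5, 0.9, 2.1]
width: 0.0237
```

Emit:
{"name": "step_arm", "arguments": {"moves": [[0,0,-0.005,0],[0,0,-0.012,0],[0,0,-0.025,0],[0,0,-0.045,0],[0,0,-0.07,0],[0,0,-0.09,0],[0,0,-0.1,0],[0,0,-0.1,0]]}}

```text
time_s: 44.85
tcp_pos: [0.5432, -0.0432, 0.3396]
orientation: [[0.96, -0.281, 0.002], [-0.281, -0.96, 0.0], [0.002, -0.001, -1.0]]
force: [-0.2, 0.3, -8.2]
width: 0.0238
```

```bash
python3 go.py .488 .2185 .19 .2
```

```text
t 44.85 tcp [ 0.5432 -0.0432  0.3396] yaw -0.2848 F [-0.24  0.31 -8.23] Ftool [-0.33 -0.22  8.23] w 0.0238
delta tool [-0.1265 -0.2356  0.0026] spin -0.4848
```

Emit:
{"name": "step_arm", "arguments": {"moves": [[-0.012,-0.022,0,-0.03],[-0.03,-0.056,0,-0.09],[-0.05,-0.094,0,-0.16],[-0.07,-0.131,0,-0.24],[-0.09,-0.168,0,-0.32],[-0.11,-0.205,0,-0.4],[-0.124,-0.232,0,-0.46],[-0.1265,-0.2365,0.002,-0.485]]}}

```text
time_s: 45.85
tcp_pos: [0.4871, 0.222, 0.3359]
orientation: [[0.979, 0.204, -0.001], [0.204, -0.979, 0.001], [-0.001, -0.001, -1.0]]
force: [-0.4, 0.8, -7.3]
width: 0.0234
```

```bash
python3 go.py .4878 .220 .0765 .2
```

```text
t 45.85 tcp [0.4871 0.222  0.3359] yaw 0.2053 F [-0.38  0.79 -7.35] Ftool [-0.2  -0.85  7.35] w 0.0234
delta tool [0.0004 0.0022 0.1124] spin 0.0053
```

Emit:
{"name": "step_arm", "arguments": {"moves": [[0,0.001,0.015,0],[0,0.001,0.035,0],[0,0.001,0.055,0],[0,0.001,0.075,0],[0,0.001,0.09,0],[0,0.001,0.1,0],[0,0.001,0.105,0],[0,0.001,0.107,0]]}}

```text
time_s: 46.85
tcp_pos: [0.4886, 0.2183, 0.2297]
orientation: [[0.98, 0.198, 0.0], [0.198, -0.98, 0.0], [0.0, -0.0, -1.0]]
force: [0.4, 0.5, -7.3]
width: 0.0236
```

Emit:
{"name": "step_arm", "arguments": {"moves": [[0,0,0.0005,0],[0,0,0.001,0],[0,0,0.0018,0],[0,0,0.0025,0],[0,0,0.0032,0],[0,0,0.004,0],[0,0,0.0045,0],[0,0,0.0045,0]]}}

```text
time_s: 47.85
tcp_pos: [0.4884, 0.2183, 0.2252]
orientation: [[0.98, 0.199, -0.0], [0.199, -0.98, 0.0], [-0.0, -0.0, -1.0]]
force: [0.9, 0.1, -7.4]
width: 0.0237
```

```bash
python3 go.py
```

```text
t 47.85 tcp [0.4884 0.2183 0.2252] yaw 0.2 F [ 0.86  0.06 -7.38] Ftool [0.86 0.12 7.38] w 0.0237
```

Emit:
{"name": "step_arm", "arguments": {"moves": [[0,0,0.0005,0],[0,0,0.001,0],[0,0,0.0015,0],[0,0,0.002,0],[0,0,0.0025,0],[0,0,0.0028,0],[0,0,0.0028,0],[0,0,0.0028,0]]}}

```text
time_s: 48.85
tcp_pos: [0.4884, 0.2186, 0.2227]
orientation: [[0.98, 0.199, 0.0], [0.199, -0.98, 0.001], [0.0, -0.001, -1.0]]
force: [-2.6, 1.6, 0.6]
width: 0.0237
```

Emit:
{"name": "step_arm", "arguments": {"moves": [[0,0,0,0],[0,0,0,0],[0,0,0,0],[0,0,0,0],[0,0,-0.01,0],[0,0,-0.03,0],[0,0,-0.07,0],[0,0,-0.12,0]], "fingers": -0.5}}

```text
time_s: 49.85
tcp_pos: [0.488, 0.2182, 0.3437]
orientation: [[0.98, 0.199, -0.001], [0.199, -0.98, -0.001], [-0.001, 0.001, -1.0]]
force: [0.9, 0.3, 0.2]
width: 0.0659
```

Emit:
{"name": "step_arm", "arguments": {"moves": [[0,0,-0.02,0],[-0.02,0.02,-0.05,0],[-0.02,0.06,-0.07,0],[-0.02,0.11,-0.07,0],[-0.02,0.16,-0.07,0],[-0.02,0.2,-0.07,0],[-0.02,0.2,-0.07,0],[-0.02,0.2,-0.07,0]]}}

```text
time_s: 50.85
tcp_pos: [0.5084, 0.019, 0.4126]
orientation: [[0.98, 0.199, -0.0], [0.199, -0.98, 0.001], [0.0, -0.001, -1.0]]
force: [0.3, -0.5, 0.9]
width: 0.0661
```

```bash
python3 - <<'E'
from h import *
t=grab_frame("top");s=grab_frame("scene");cv2.imwrite("pics/t9.png",t);cv2.imwrite("pics/s9.png",s)
a=cv2.resize(t[180:300,90:230],(400,343),interpolation=cv2.INTER_CUBIC)
b=cv2.resize(s[90:350,140:440],(400,346),interpolation=cv2.INTER_CUBIC)[:343]
cv2.imwrite("pics/c9.png",np.hstack([a,b]));print(observe()["force"],observe()["time_s"])
E
```

```text
[ 0.28883731 -0.06405785 -0.64793357] 50.95
```

View pics/c9.png

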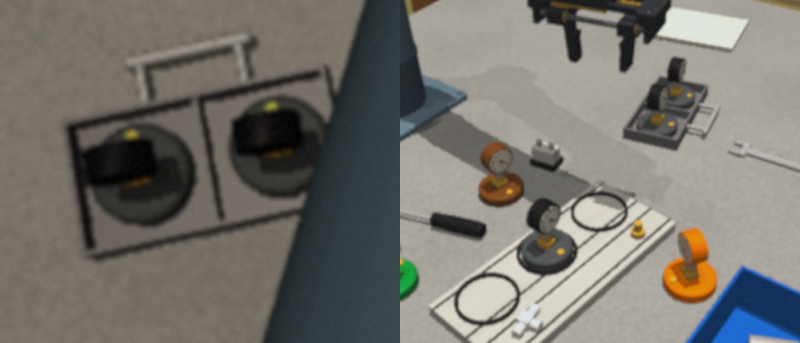

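Both stands sit upright in their bays with screws and dials towards the handle (feet at (143,173) and (275,147)). M is in its ring and the plug, tee, valve block and driver haven't moved. Handing in.

```bash
python3 -c "
from rig import *
print(close_job())"
```

```text
the job is handed in; nothing more can be done
None
```

I rocked all three gauges left then right, working from the robot's left to its right. The left and right ones are loose, so I moved both to the repair tray, and I left the sound middle one in its ring. The job was handed in at about 51 s of the 72 s.

| Gauge | What I felt | Result |
|---|---|---|
| Left | Flopped about 4 mm each way, mostly at 1 N or less, and stayed where I left it | Loose, moved to the tray's −y bay |
| Middle | Stiff both ways (4 to 5 N within 1 to 2 mm of contact, foot may have rocked slightly), sprang back upright | Sound, left in place |
| Right | Flopped about 4 mm each way, mostly at 1 N or less | Loose, moved to the tray's +y bay |

- **Last pictures:** both moved stands are upright on the bay floors with their dials towards the handle. The other bench items I could see had not moved; the wrench was only partly in view.
- **Checks that disagreed:**
  - The force readings were noisy: one reading of 2 N on the left gauge looked stiff at first, and the pictures settled it.
  - The picture match for the right gauge's final rightward lean was poor because the gripper blocked the view.
  - My first tray measurement differed from the second (angle 0.15 against about 0.2 rad); I used the second.

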